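Home and lock the sampler carousel

TASK

Get the carousel sampler ready for loading: push the carousel round by its upright metal studs until the black arrow on the disc points at the fixed pointer on the housing, and only then swing the locking lever in until its roller sits fully home in the notch of the disc. Leave the sample tubes and the probe tower untouched and the things standing round the sampler where they are, and take your hand away when it is locked.

Things in the scene. Friction and masses are not known exactly. Their poses are not given: they have to be found in the camera images.
- sampler: carousel sampler, fixed on the worktop, its place and yaw vary; white round housing, 235 mm diameter, deck 45 mm above the worktop. Origin on the worktop on the carousel's vertical axis; x to the sampler's back, y to its left, z up ('sampler frame'). At the front (-x) a black pointer tip, 22 mm wide, on a thin metal post, 91 mm high, stands beside the disc's rim
- probe_tower: fixed tower on the sampler, 62 mm wide, 195 mm high, 35 degrees from +x towards +y, 117 to 163 mm from the axis. Its 30 mm wide arm, 168 to 188 mm above the worktop, reaches over the disc to 47 mm from the axis; a needle hangs 70 mm from the axis down to 141 mm. Origin and axes as sampler. Delicate: do not touch; the disc below it is out of reach from above
- carousel (a joint): angle of the carousel about the vertical axis through the sampler's origin, rad: 0 or a whole turn when the arrow points at the pointer, grows anticlockwise from above; starts in 0.7 to 5.58, turns endlessly both ways, takes 0.15 N m (2 N at a stud), stops when not pushed. Light grey disc, radius 100 mm, top face 85 mm above the worktop, low black hub cap (101 mm), round wells
- mark (a point): the point of the black arrow (raised 3 mm on the disc) at the disc's rim, 100 mm from the axis, 88 mm above the worktop; turns with the carousel. The disc's only rim notch lies 90 degrees anticlockwise of it, seen from above
- index (a point): the tip of the fixed pointer: (-101.5, 0, 88) mm in the sampler frame. With the arrow home, mark lies 1.5 mm from it
- stud_1 (a point): centre of the top of a turning stud: upright aluminium post, 16 mm diameter, 40 mm tall on the disc's top face (85 to 125 mm above the worktop), 70 mm from the axis, 60 degrees anticlockwise from the arrow
- stud_2 (a point): as stud_1, 180 degrees from the arrow
- stud_3 (a point): as stud_1, 300 degrees anticlockwise from the arrow
- tube_a: capped sample tube, 15 mm diameter, fixed in a well of the disc 70 mm from the axis, 120 degrees anticlockwise from the arrow; its cap ends 131 mm above the worktop. Origin at its foot, 40 mm above the worktop, z up its axis. Not to be touched
- tube_b: as tube_a, 240 degrees anticlockwise from the arrow
- lock_lever (a joint): angle of the locking lever about its vertical pivot, rad: 0 = home, roller at the bottom of the notch; grows as it swings out from the disc (anticlockwise from above) to 1.0; starts in 0.45 to 0.85, takes 0.12 N m, stays where left. Its roller (14 mm) touches the rim at about 0.23 and goes deeper only if the carousel is home within 5 degrees; the notch then centres and locks the disc
- lever_pivot (a point): pivot of the lever, at (70, -118, 78) mm in the sampler frame
- lever_handle (a point): centre of the top of the lever's handle, an upright black post, 16 mm diameter, from 84 to 121 mm above the worktop, 105 mm from the pivot; at lever angle 0 it stands at (-35, -120) mm in the sampler frame
- wash_bottle: bystander: white squeeze wash bottle with a bent spout, 68 mm diameter, 193 mm tall; origin under its base, about 15 mm towards its spout from the middle of the bottle
- reagent_bottle: bystander: reagent bottle, 48 mm diameter, 107 mm tall; origin under its base
- flask: bystander: small conical flask, 57 mm diameter, 88 mm tall; origin under its base
- petri_dish: bystander: closed petri dish, 64 mm diameter, 15 mm high, lying beside the sampler below the swung-out lever (the lever's bar is 71 to 85 mm above the worktop); origin under its centre

How it is judged:
By the outcome, as a careful person would: the job done as asked, in the order asked, and still so for the second after the job is handed in, with the robot touching nothing.
It also fails if it takes over 51 s, if anything falls off the work surface, if the arm or the gripper's body presses on something with over 40 N, if the wrist force passes 120 N, or if a joint passes its speed limit or range.

ROBOT

A 6-joint arm with a two-finger parallel gripper is mounted at the origin on a cart in front of the work surface, level with it; the furniture and walls round the work are solid. World frame = base frame: x ahead of the robot, y to its left, z up, the work surface at z = 0. Lengths are in m, angles in rad, forces in N, time in s.
With the tool pointing down it reaches from about 0.425 to 0.95 m from the base axis. Payload 3.5 kg.
Tool frame: the origin (TCP) lies on the centre line of the jaws, within the pads' length; the fingertips stand 11 mm ahead of it and the grasp point (between the pads) lies 8 mm behind it; x points along the fingers, y is the direction in which the jaws open and shut, and the axes are right-handed (so a half turn about x gives the same grasp; the last joint's range is limited). The gripper opens to 85 mm and grips with 20 to 120 N. Pads are 22 mm wide; open, the fingers measure 114 mm over their backs; the gripper's body (76 mm by 85 mm) begins 54 mm behind the grasp point. The pads swing forward as they close: fully open they stand 13 mm farther back than shut.
Start: joints at [1.048, 0.286, 1.577, -0, 1.279, -0.15], TCP at [0.246, 0.629, 0.242] pointing down, gripper open.
Joint ranges: [-2.77, 2.77], [-0.9, 2.22], [0.21, 2.48], [-1.53, 4.67], [0.24, 2.81], [-2.84, 2.84]. Speed limits (rad/s): [2.79, 2.79, 3.14, 3.14, 3.14, 3.14].

INTERFACE

Orientations are given as a unit quaternion [x, y, z, w].
In Python, from plant import ctrl gives the robot as it stands. The module is installed in compiled form; this text tells all that it offers.
- The arm moves only by the tool drive_tool, never from a script. Its argument "series" is a list of rows, each a list of 2 entries, a list of its own where there are three numbers: the shift along the tool's x, y, z in units of 50 mm (1.0 is 50 mm), then the turn, a rotation vector about the tool's x, y, z in degrees. A call has 1 to 5 rows; each row shifts and turns the pose as measured when the row begins, along the tool's axes as they then stand; what a row does not reach is not made up. A row lasts 1/10 s, in which the tool goes at most 50 mm and 8.59 degrees, less where a joint would pass 70% of its speed; a pose out of reach is approached as far as the arm can. A call is refused whole if a number of a shift passes 1 or a number of a turn 8.59, either way. A call with a gripper value outside its range is refused whole. "grip" is the gripper's target within -1 to 1 (fully open at 1, half-way at 0, shut at -1), set as the call begins (left out, the last holds). The fingers move at their own pace and stop on an object; "newtons" is the grip in N (left out, the last holds). Time passes only in rows, so rows that do not move let the fingers close. It gives the time, the measured TCP pose, the force and the opening at its end, in the units of the state.
- ctrl.get_state(): the state, without advancing time (a new reading comes with each control period).
- ctrl.read_camera(name): name is "scene" or "top"; returns a dict with "img" (400x640x3 uint8, red, green, blue), "camera_matrix" (3x3 intrinsics, pixels), "R" (3x3) and "t" (3): a world point X has camera coordinates R X + t. Camera axes: x right, y down, z forward; pixel columns grow to the right and rows downward; lengths in m; the calibration is good to about 2 mm. A picture is of the moment at which its call begins. There is no depth.
- ctrl.sign_off(): hands the job in, once; it reports no verdict.
The state is a dict: "time": time; "qpos": joint angles; "dq": joint speeds; "joint_efforts": joint torques, N m; "eef_pos": TCP position; "tcp_rot": TCP orientation; "contact_force": force on the tool from outside, world axes, zero at the start; "wrist_torque": the same for the moment, N m; "opening": opening from 0.0 (shut) to 1.0 (fully open).
Only numpy, scipy, OpenCV 4.12 (cv2) and the standard library are available. Lean on these libraries where they do the work, as an engineer would, in place of code of your own. Each camera call takes 0.05 s, during which the arm holds its last target.

## Working session

There is one attempt and no reset: what is moved stays moved. The work goes in short steps, Python scripts to look and compute and a tool call to move; the robot and the scene stay as the last step left them, time stands still between calls to the robot, and variables do not carry over. Pictures are saved under pics/ and viewed, and the job is handed in when it is done.

Besides the shell and the picture viewer there is one more tool, called after "Request:" by a JSON object that holds its "api" and its "payload", one argument or row to a line. drive_tool: Moves the arm, as the interface text tells. Its arguments: {"type":"object","properties":{"series":{"type":"array"},"grip":{"type":"number"},"newtons":{"type":"number"}},"required":["series"]}

```bash
mkdir -p pics; python3 - <<'E'
from plant import ctrl
import cv2
s=ctrl.get_state();print(s)
for n in("scene","top"):
    c=ctrl.read_camera(n);cv2.imwrite(f"pics/{n}0.png",c["img"][:,:,::-1]);print(n,c["camera_matrix"],c["R"],c["t"])
E
```

```text
{'time': 0.0, 'qpos': array([ 1.04796462e+00,  2.87179731e-01,  1.57815389e+00,  2.33632419e-05,
        1.27860016e+00, -1.50028291e-01]), 'dq': array([-0.00016118, -0.0003042 , -0.00062083,  0.00087283, -0.00040014,
        0.00165986]), 'joint_efforts': array([ 7.78803333e-04, -4.05980587e+01, -2.92624944e+01, -1.49833886e-04,
        5.73912359e-03,  4.40298848e-06]), 'eef_pos': array([0.24552535, 0.62809592, 0.24095028]), 'tcp_rot': array([ 0.13026751,  0.69513767, -0.13182492,  0.69457626]), 'contact_force': array([-0.17484112, -0.04199436, -0.81974666]), 'wrist_torque': array([ 0.04743796,  0.00453533, -0.03989564]), 'opening': 0.9998476405319212}
scene [[447.2560456    0.         320.58779545]
 [  0.         447.2560456  198.71153819]
 [  0.           0.           1.        ]] [[-0.88334527 -0.46858325 -0.01144012]
 [-0.1998476   0.39859374 -0.8950888 ]
 [ 0.42398358 -0.78838618 -0.44574113]] [0.59069729 0.10281709 1.16956286]
top [[382.3648204    0.         315.53646595]
 [  0.         382.3648204  193.37267727]
 [  0.           0.           1.        ]] [[-0.00820687 -0.99988965 -0.0123832 ]
 [-0.9920374   0.00969754 -0.12556973]
 [ 0.12567596  0.01125406 -0.99200751]] [0.27471118 0.53880635 0.87510854]
```

View pics/scene0.png

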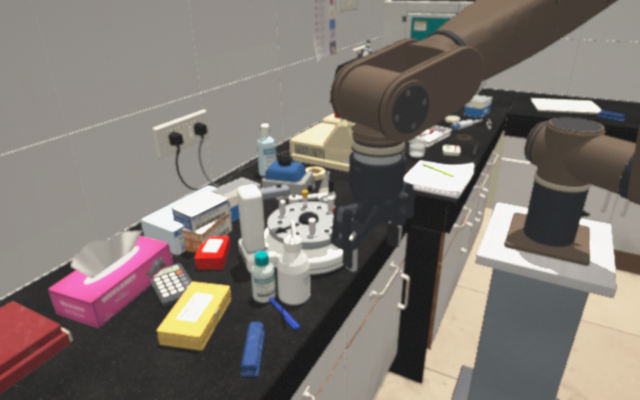

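View pics/top0.png

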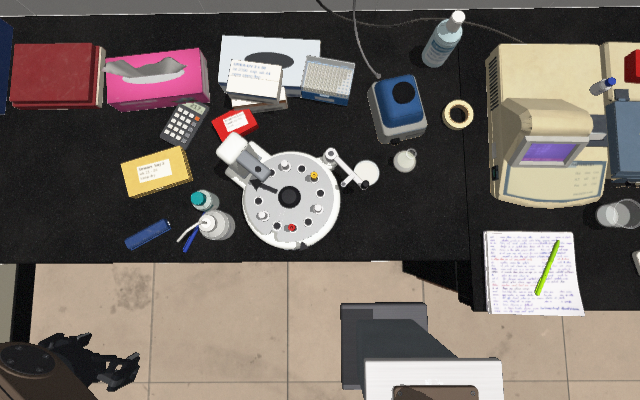

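```bash
python3 - <<'E'
import cv2
a=cv2.imread("pics/top0.png");cv2.imwrite("pics/top0c.png",cv2.resize(a[120:260,190:390],None,fx=4,fy=4,interpolation=cv2.INTER_CUBIC))
a=cv2.imread("pics/scene0.png");cv2.imwrite("pics/scene0c.png",cv2.resize(a[170:310,220:380],None,fx=4,fy=4,interpolation=cv2.INTER_CUBIC))
E
```

```text
(no output)
```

View pics/top0c.png

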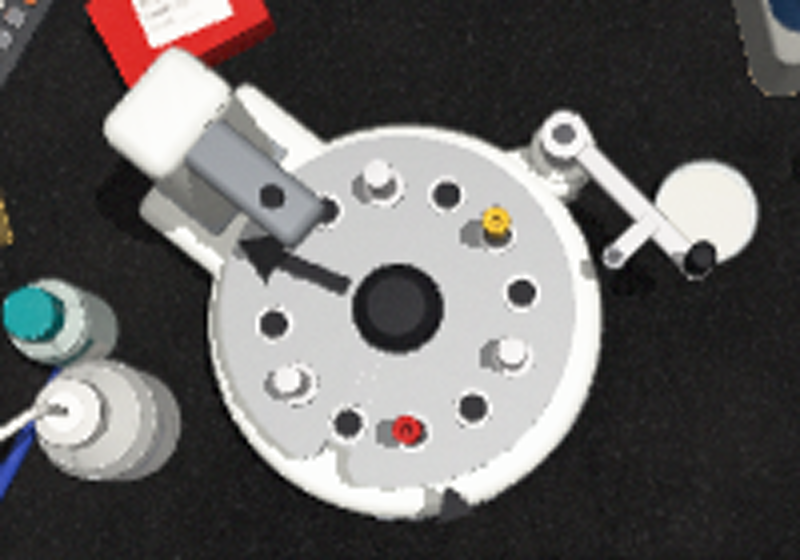

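View pics/scene0c.png

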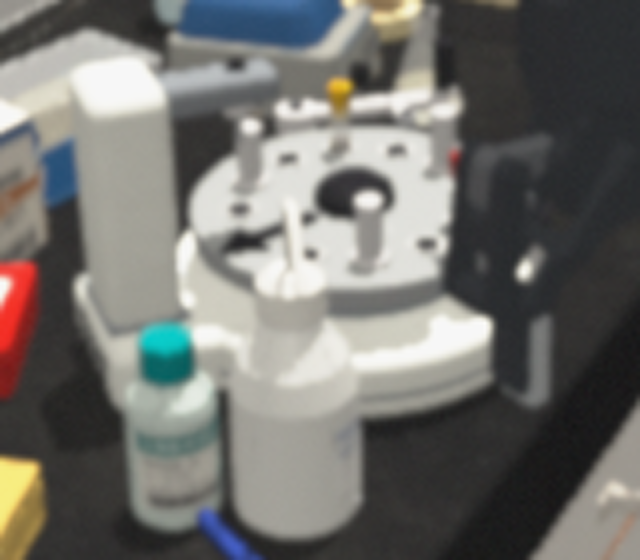

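```bash
cat > h.py <<'E'
import numpy as np,cv2
from plant import ctrl
def ray(c,u,v):
    d=c["R"].T@np.linalg.solve(c["camera_matrix"],[u,v,1]);return -c["R"].T@c["t"],d
def on(c,u,v,z):
    o,d=ray(c,u,v);return o+d*(z-o[2])/d[2]
def crop(X,Y,x0=190,y0=120,f=4): return (X+.5)/f-.5+x0,(Y+.5)/f-.5+y0
def proj(c,P):
    p=c["camera_matrix"]@(c["R"]@np.asarray(P)+c["t"]);return p[:2]/p[2]
def grab(n,name,roi=None,f=4):
    c=ctrl.read_camera(n);a=c["img"][:,:,::-1]
    if roi: x0,y0,x1,y1=roi;a=cv2.resize(a[y0:y1,x0:x1],None,fx=f,fy=f,interpolation=cv2.INTER_CUBIC)
    cv2.imwrite(f"pics/{name}.png",a);return c
E
python3 - <<'E'
from h import *
c=ctrl.read_camera("top")
pts=dict(hub=(398,308,.101),arrow=(243,240,.088),ptr=(455,489,.088),ptrbase=(455,505,.091),s3=(378,173,.125),s1=(289,379,.125),s2=(512,352,.125),ta=(406,430,.131),tb=(496,221,.131),pivot=(564,133,.09),handle=(701,258,.121),notch=(337,462,.085),petri=(707,212,.015),washcap=(72,412,.15),washb=(115,425,.0),reag=(33,313,.107),towtop=(175,110,.195))
P={}
for k,(X,Y,z) in pts.items():
    P[k]=on(c,*crop(X,Y),z);print(k,P[k].round(4))
for a,b in((190+215,160),):
    print("flask",on(c,a,155,.088))
h=P["hub"][:2]
for k in P:
    d=P[k][:2]-h;print(k,np.linalg.norm(d).round(4),np.degrees(np.arctan2(d[1],d[0])).round(1))
# disc outline: fit ellipse of the light grey
E
```

```text
hub [0.5263 0.3275 0.101 ]
arrow [0.5674 0.4162 0.088 ]
ptr [0.4269 0.297  0.088 ]
ptrbase [0.4181 0.2969 0.091 ]
s3 [0.5973 0.3365 0.125 ]
s1 [0.4859 0.3838 0.125 ]
s2 [0.4992 0.2646 0.125 ]
ta [0.4579 0.3208 0.131 ]
tb [0.5692 0.2725 0.131 ]
pivot [0.6266 0.2343 0.09  ]
handle [0.5495 0.1621 0.121 ]
notch [0.4423 0.3627 0.085 ]
petri [0.5939 0.1452 0.015 ]
washcap [0.468  0.4922 0.15  ]
washb [0.4676 0.5097 0.    ]
reag [0.5248 0.5279 0.107 ]
towtop [0.6158 0.4314 0.195 ]
flask [0.6202929  0.06579741 0.088     ]
hub 0.0 0.0
arrow 0.0977 65.2
ptr 0.104 -162.9
ptrbase 0.1124 -164.2
s3 0.0716 7.2
s1 0.0693 125.7
s2 0.0685 -113.3
ta 0.0687 -174.4
tb 0.0697 -52.0
pivot 0.137 -42.9
handle 0.167 -82.0
notch 0.0911 157.3
petri 0.1945 -69.7
washcap 0.1747 109.5
washb 0.1914 107.9
reag 0.2004 90.4
towtop 0.1371 49.3
```

```bash
cat >> h.py <<'E'
from scipy.spatial.transform import Rotation as Ro
from scipy.optimize import least_squares
def yawz(s=None):
    s=s or ctrl.get_state();R=Ro.from_quat(s["tcp_rot"]).as_matrix();return R
E
python3 - <<'E'
from h import *
R=yawz();print(R.round(3))
P=np.array([[.5973,.3365],[.4859,.3838],[.4992,.2646],[.4579,.3208],[.5692,.2725]])
A=np.radians([300,60,180,120,240])
f=lambda p:(np.c_[p[0]+.07*np.cos(A+p[2]),p[1]+.07*np.sin(A+p[2])]-P).ravel()
r=least_squares(f,[.526,.327,1.15]);print(r.x,np.degrees(r.x[2]),(r.fun*1000).round(1))
# sampler yaw with centre + pivot + handle
h=r.x[:2]
for k,p,a in(("ptr",(.4269,.297),180),("ptrb",(.4181,.2969),180),("piv",(.6266,.2343),-59.3),("arrow",(.5674,.4162),0)):
    d=np.array(p)-h;print(k,np.linalg.norm(d),np.degrees(np.arctan2(d[1],d[0]))-a)
E
```

```text
[[-0.001  0.364  0.931]
 [-0.002  0.931 -0.364]
 [-1.    -0.002 -0.   ]]
[0.52747824 0.32848069 1.16097489] 66.51896128250182 [-0.3 -0.1 -0.1  0.9  0.4 -0.3  0.  -0.3 -0.1 -0.3]
ptr 0.10538982695786486 -342.6200359190028
ptrb 0.11384611872758647 -343.8950284555287
piv 0.13673011991389583 15.764239458944992
arrow 0.09637647446240771 65.52933770856919
```

Request:
{"api": "drive_tool", "payload": {
  "series": [
    [[0,-0.54,0.76],[0,0,0]],
    [[0,-0.54,0.76],[0,0,0]],
    [[0,-0.54,0.76],[0,0,0]],
    [[0,-0.54,0.76],[0,0,0]],
    [[0,-0.54,0.76],[0,0,0]]
  ],
  "grip": -1,
  "newtons": 40
}}

```text
time: 0.65
eef_pos: [0.3731, 0.431, 0.2382]
tcp_rot: [0.126, 0.697, -0.129, 0.694]
contact_force: [1.2, 0.1, -0.0]
opening: 0.146
```

Request:
{"api": "drive_tool", "payload": {
  "series": [
    [[0,-0.39,0.83],[6,0,0]],
    [[0,-0.39,0.83],[6,0,0]],
    [[0,-0.39,0.83],[6,0,0]],
    [[0,-0.39,0.83],[6,0,0]],
    [[0,0,0],[0,0,0]]
  ]
}}

```text
time: 1.15
eef_pos: [0.4818, 0.2704, 0.237]
tcp_rot: [0.274, 0.651, -0.279, 0.65]
contact_force: [-0.4, 0.3, -0.3]
opening: -0.002
```

```bash
cat >> h.py <<'E'
H=np.array([.5275,.3285])
def rel():
    s=ctrl.get_state();R=yawz(s);p=s["eef_pos"];d=p[:2]-H
    print("t",round(s["time"],2),"p",p.round(4),"r",np.linalg.norm(d).round(4),"ang",np.degrees(np.arctan2(d[1],d[0])).round(1)%360,"zyaw",np.degrees(np.arctan2(R[1,2],R[0,2])).round(1),"tilt",R[2,1:].round(3),"F",s["contact_force"].round(1),"q6",s["qpos"][5].round(2))
    return s,R
def to(x,y,z):
    s,R=rel();print("units to target",(R.T@(np.array([x,y,z])-s["eef_pos"])/.05).round(3))
E
python3 - <<'E'
from h import *
to(.478,.279,.108)
E
```

```text
t 1.15 p [0.4818 0.2704 0.237 ] r 0.0739 ang 231.8 zyaw -46.0 tilt [-0.006  0.001] F [-0.4  0.3 -0.3] q6 -0.44
units to target [ 2.58   0.081 -0.179]
```

Request:
{"api": "drive_tool", "payload": {
  "series": [
    [[0.4,0.08,-0.2],[0,0,0]],
    [[0.6,0,0],[0,0,0]],
    [[0.6,0,0],[0,0,0]],
    [[0.3,0,0],[0,0,0]],
    [[0,0,0],[0,0,0]]
  ]
}}

```text
time: 1.65
eef_pos: [0.4772, 0.2811, 0.1396]
tcp_rot: [0.275, 0.651, -0.278, 0.65]
contact_force: [0.1, -0.1, -0.5]
opening: -0.001
```

```bash
python3 - <<'E'
from h import *
to(.478,.279,.109)
grab("top","t1",(190,120,390,260))
grab("scene","s1",(220,150,420,300))
E
```

```text
t 1.65 p [0.4772 0.2811 0.1396] r 0.0691 ang 223.3 zyaw -46.0 tilt [-0.004 -0.   ] F [ 0.1 -0.1 -0.5] q6 -0.42
units to target [ 0.612 -0.015  0.041]
```

View pics/t1.png

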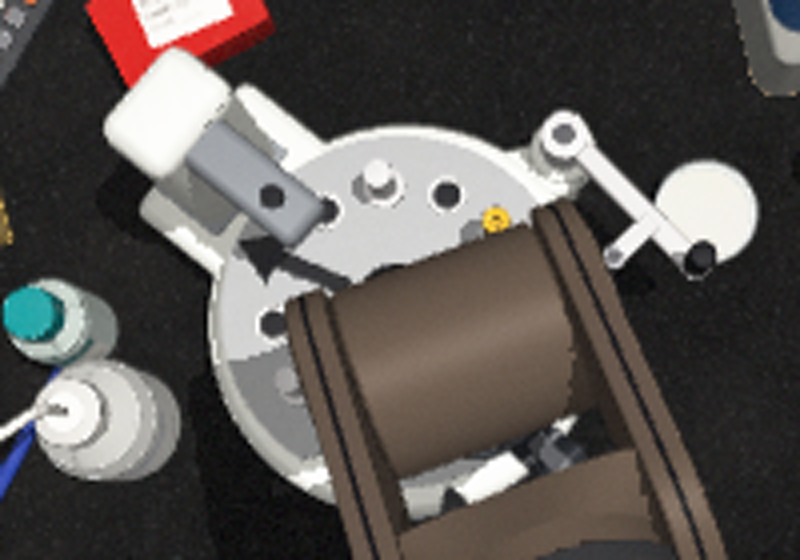

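View pics/s1.png

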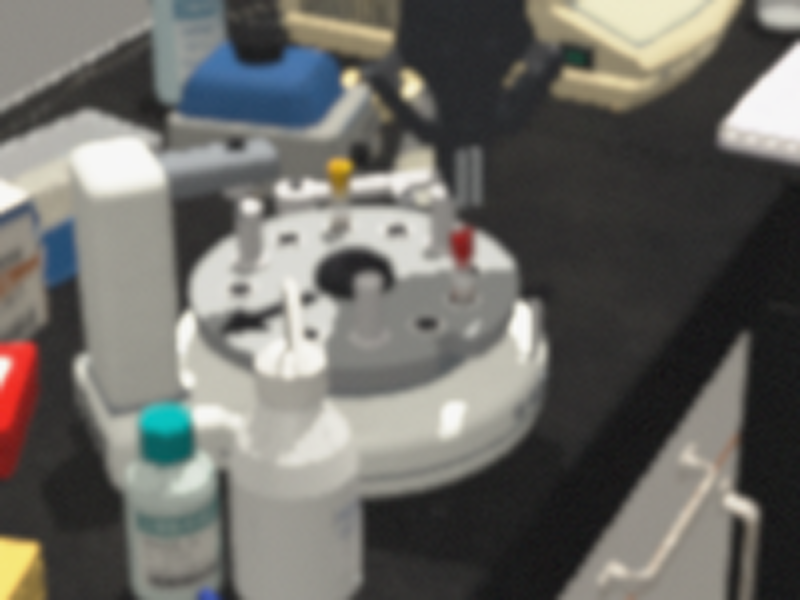

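Request:
{"api": "drive_tool", "payload": {
  "series": [
    [[0.3,0,0.02],[0,0,0]],
    [[0.31,0,0.02],[0,0,0]],
    [[0,0,0],[0,0,0]],
    [[0,0.005,0.122],[-5,0,0]],
    [[0,0.005,0.122],[-5,0,0]]
  ]
}}

```text
time: 2.25
eef_pos: [0.4908, 0.2748, 0.1143]
tcp_rot: [0.218, 0.671, -0.214, 0.675]
contact_force: [-2.0, 1.7, -2.7]
opening: -0.001
```

```bash
python3 - <<'E'
from h import *
rel()
grab("scene","s2",(220,150,420,300))
E
```

```text
t 2.25 p [0.4908 0.2748 0.1143] r 0.0651 ang 235.6 zyaw -35.6 tilt [0.007 0.003] F [-2.   1.7 -2.7] q6 -0.62
```

View pics/s2.png

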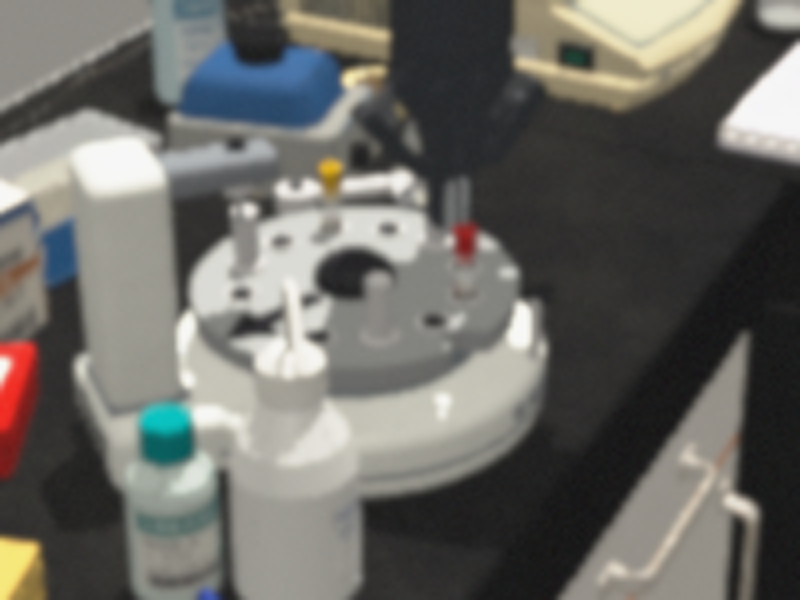

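Request:
{"api": "drive_tool", "payload": {
  "series": [
    [[0.02,-0.015,0.122],[-5,0,0]],
    [[0.02,-0.015,0.122],[-5,0,0]],
    [[0.02,-0.015,0.122],[-5,0,0]],
    [[0.02,-0.015,0.122],[-5,0,0]],
    [[0,-0.015,0.122],[-5,0,0]]
  ]
}}

```text
time: 2.8
eef_pos: [0.5167, 0.2627, 0.1146]
tcp_rot: [0.066, 0.702, -0.057, 0.706]
contact_force: [-2.6, 1.7, -0.7]
opening: 0.003
```

```bash
python3 - <<'E'
from h import *
rel()
E
```

```text
t 2.8 p [0.5167 0.2627 0.1146] r 0.0667 ang 260.7 zyaw -10.0 tilt [0.014 0.004] F [-2.6  1.7 -0.7] q6 -1.11
```

Request:
{"api": "drive_tool", "payload": {
  "series": [
    [[0.02,-0.015,0.122],[-5,0,0]],
    [[0.02,-0.015,0.122],[-5,0,0]],
    [[0.02,-0.015,0.122],[-5,0,0]],
    [[0.02,-0.015,0.122],[-5,0,0]],
    [[0.02,-0.015,0.122],[-5,0,0]]
  ]
}}

```text
time: 3.3
eef_pos: [0.5454, 0.2622, 0.1138]
tcp_rot: [-0.09, 0.699, 0.102, 0.702]
contact_force: [-3.6, 1.0, 1.5]
opening: 0.002
```

```bash
python3 - <<'E'
from h import *
rel()
grab("scene","s3",(220,150,420,300))
grab("top","t3",(190,120,390,260))
E
```

```text
t 3.3 p [0.5454 0.2622 0.1138] r 0.0686 ang 285.1 zyaw 15.6 tilt [0.017 0.006] F [-3.6  1.   1.5] q6 -1.58
```

View pics/s3.png

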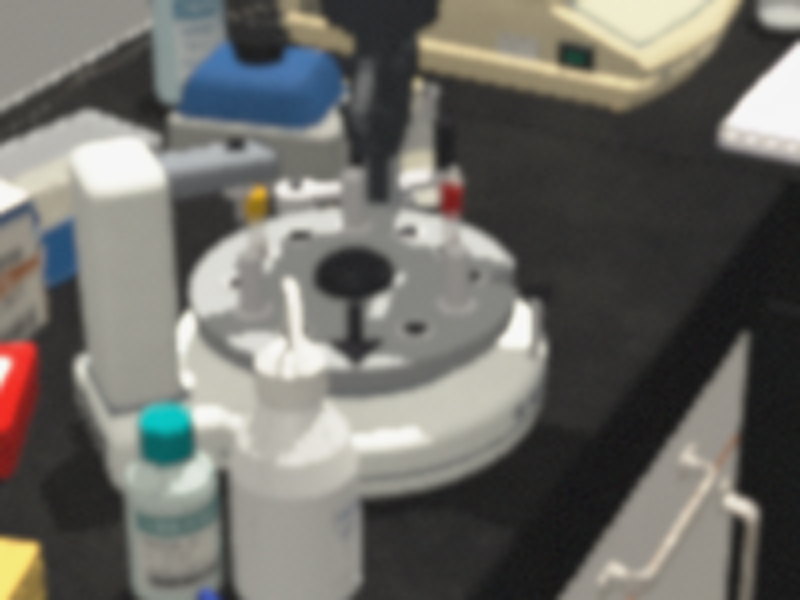

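View pics/t3.png

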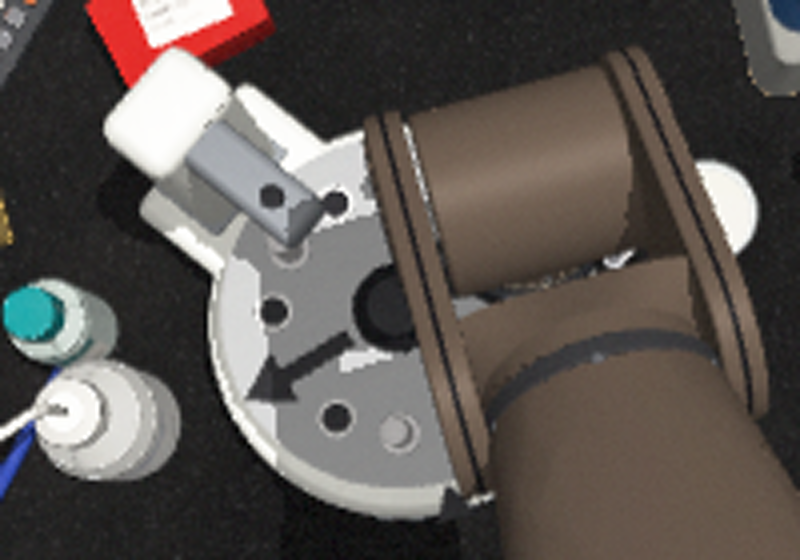

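Request:
{"api": "drive_tool", "payload": {
  "series": [
    [[0,0,-0.12],[0,0,0]],
    [[-0.6,0,0],[0,0,0]],
    [[-0.6,0,0],[8,0,0]],
    [[-0.4,0,0],[8,0,0]],
    [[0,0,0],[8,0,0]]
  ]
}}

```text
time: 3.9
eef_pos: [0.5383, 0.2583, 0.1969]
tcp_rot: [0.068, 0.703, -0.056, 0.706]
contact_force: [0.1, -0.3, 0.5]
opening: 0.001
```

```bash
python3 - <<'E'
from h import *
to(.462,.3535,.18)
E
```

```text
t 3.9 p [0.5383 0.2583 0.1969] r 0.071 ang 278.8 zyaw -10.1 tilt [0.017 0.002] F [ 0.1 -0.3  0.5] q6 -1.13
units to target [ 0.361  1.601 -1.838]
```

```bash
cat >> h.py <<'E'
def seq(x,y,z,n,turn):
    """rows for n equal world steps while turning `turn` deg about tool x per row"""
    s,R=rel();d=(np.array([x,y,z])-s["eef_pos"])/.05/n
    for i in range(n):
        print((R.T@d).round(2).tolist());R=R@Ro.from_rotvec([np.radians(turn),0,0]).as_matrix()
E
python3 - <<'E'
from h import *
seq(.462,.3535,.18,5,8.4)
E
```

```text
t 3.9 p [0.5383 0.2583 0.1969] r 0.071 ang 278.8 zyaw -10.1 tilt [0.017 0.002] F [ 0.1 -0.3  0.5] q6 -1.13
[0.07, 0.32, -0.37]
[0.07, 0.26, -0.41]
[0.07, 0.2, -0.44]
[0.07, 0.13, -0.47]
[0.07, 0.06, -0.48]
```

Request:
{"api": "drive_tool", "payload": {
  "series": [
    [[0.07,0.32,-0.37],[8.4,0,0]],
    [[0.07,0.26,-0.41],[8.4,0,0]],
    [[0.07,0.2,-0.44],[8.4,0,0]],
    [[0.07,0.13,-0.47],[8.4,0,0]],
    [[0.07,0.06,-0.48],[8.4,0,0]]
  ]
}}

```text
time: 4.4
eef_pos: [0.4621, 0.3536, 0.1849]
tcp_rot: [0.324, 0.63, -0.308, 0.635]
contact_force: [0.0, -0.0, -0.2]
opening: -0.0
```

Request:
{"api": "drive_tool", "payload": {
  "series": [
    [[0,0,0],[8.4,0,0]],
    [[0,0,0],[8.4,0,0]],
    [[0,0,0],[8.4,0,0]],
    [[0,0,0],[8.4,0,0]],
    [[0,0,0],[8.4,0,0]]
  ]
}}

```text
time: 4.9
eef_pos: [0.457, 0.3556, 0.1857]
tcp_rot: [0.535, 0.473, -0.516, 0.472]
contact_force: [0.7, -0.5, -0.8]
opening: 0.001
```

Request:
{"api": "drive_tool", "payload": {
  "series": [
    [[0,0,0],[8.4,0,0]],
    [[0,0,0],[8.4,0,0]],
    [[0,0,0],[0,0,0]]
  ]
}}

```text
time: 5.2
eef_pos: [0.4559, 0.355, 0.1866]
tcp_rot: [0.601, 0.39, -0.581, 0.387]
contact_force: [0.2, 0.1, 0.6]
opening: 0.001
```

```bash
python3 - <<'E'
from h import *
to(.462,.3535,.112)
grab("top","t4",(190,120,390,260))
grab("scene","s4",(220,150,420,300))
E
```

```text
t 5.2 p [0.4559 0.355  0.1866] r 0.0763 ang 159.7 zyaw -113.3 tilt [ 0.012 -0.026] F [0.2 0.1 0.6] q6 0.89
units to target [1.493 0.106 0.019]
```

View pics/t4.png

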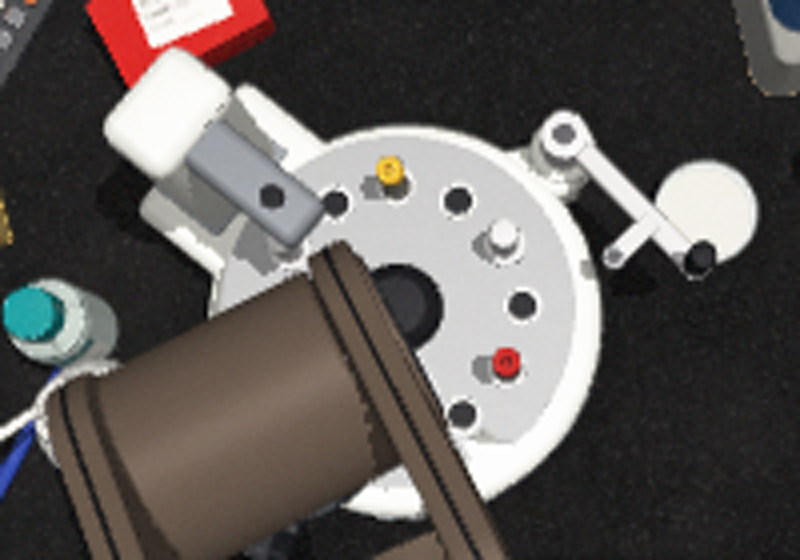

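View pics/s4.png

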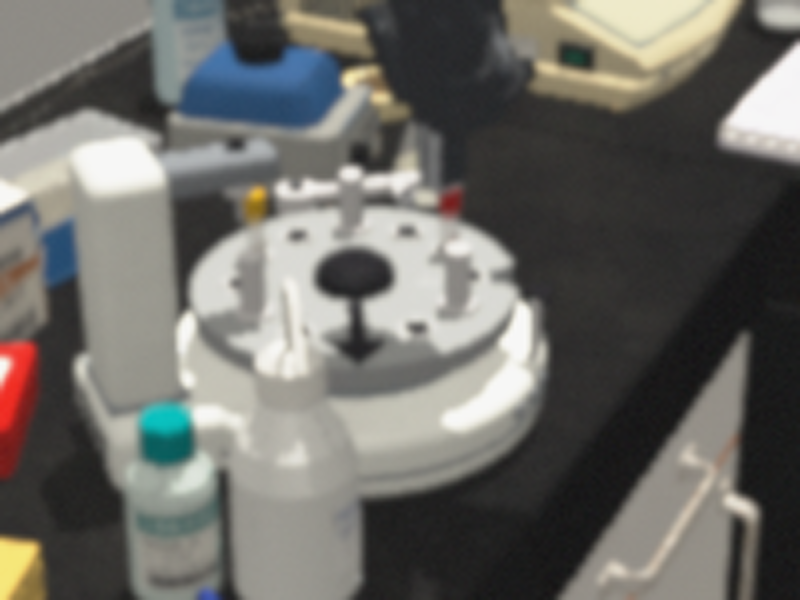

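```bash
cat >> h.py <<'E'
def fit(c,obs):
    K=dict(s1=(60,.125),s2=(180,.125),s3=(300,.125),ta=(120,.131),tb=(240,.131));o=[]
    for k,(X,Y) in obs.items():
        d=on(c,*crop(X,Y),K[k][1])[:2]-H;o.append((np.degrees(np.arctan2(d[1],d[0]))-K[k][0])%360)
    print("arrow yaw",np.round(o,1),"mean",np.mean(o).round(2))
E
python3 - <<'E'
from h import *
c=ctrl.read_camera("top")
fit(c,dict(s2=(503,234),ta=(507,362),tb=(390,171)))
E
```

```text
arrow yaw [120.9 120.9 120.8] mean 120.83
```

Request:
{"api": "drive_tool", "payload": {
  "series": [
    [[0.4,0.1,0.02],[0,-1.5,-0.7]],
    [[0.6,0,0],[0,0,0]],
    [[0.5,0,0],[0,0,0]],
    [[0,0,0],[0,0,0]]
  ]
}}

```text
time: 5.75
eef_pos: [0.4622, 0.3532, 0.112]
tcp_rot: [0.59, 0.391, -0.587, 0.392]
contact_force: [-0.8, -0.5, -0.3]
opening: -0.002
```

```bash
python3 - <<'E'
from h import *
rel()
grab("scene","s5",(220,150,420,300))
E
```

```text
t 5.75 p [0.4622 0.3532 0.112 ] r 0.0698 ang 159.3 zyaw -112.8 tilt [ 0.003 -0.003] F [-0.8 -0.5 -0.3] q6 0.88
```

View pics/s5.png

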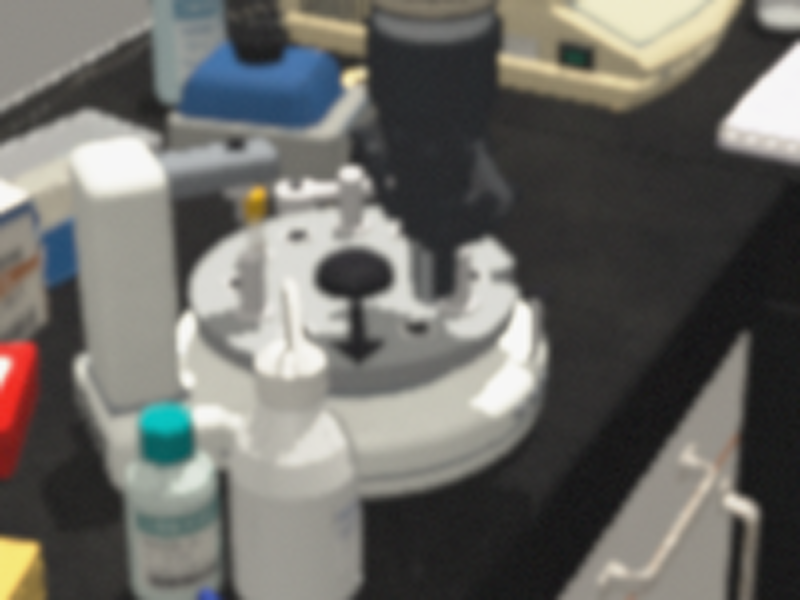

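Request:
{"api": "drive_tool", "payload": {
  "series": [
    [[0,-0.005,0.122],[-5,0,0]],
    [[0,-0.01,0.122],[-5,0,0]],
    [[0,-0.01,0.122],[-5,0,0]],
    [[0,-0.01,0.122],[-5,0,0]],
    [[0,-0.01,0.122],[-5,0,0]]
  ]
}}

```text
time: 6.3
eef_pos: [0.4578, 0.3291, 0.1221]
tcp_rot: [0.494, 0.514, -0.477, 0.515]
contact_force: [-1.0, 2.2, -1.5]
opening: -0.004
```

```bash
python3 - <<'E'
from h import *
rel()
E
```

```text
t 6.3 p [0.4578 0.3291 0.1221] r 0.0697 ang 179.5 zyaw -86.6 tilt [ 0.019 -0.015] F [-1.   2.2 -1.5] q6 0.38
```

Request:
{"api": "drive_tool", "payload": {
  "series": [
    [[0.06,-0.01,0.122],[-5,-0.4,-0.5]],
    [[0.07,-0.01,0.122],[-5,-0.4,-0.5]],
    [[0.07,-0.01,0.122],[-5,-0.3,-0.4]],
    [[0.06,-0.01,0.122],[-5,-0.2,-0.3]],
    [[0.06,-0.01,0.122],[-5,-0.2,-0.3]]
  ]
}}

```text
time: 6.8
eef_pos: [0.4659, 0.3044, 0.1189]
tcp_rot: [0.355, 0.61, -0.357, 0.612]
contact_force: [-2.0, 1.6, 1.0]
opening: -0.005
```

```bash
python3 - <<'E'
from h import *
rel()
grab("scene","s6",(220,150,420,300))
E
```

```text
t 6.8 p [0.4659 0.3044 0.1189] r 0.0661 ang 201.4 zyaw -60.4 tilt [-0.     0.005] F [-2.   1.6  1. ] q6 -0.11
```

View pics/s6.png

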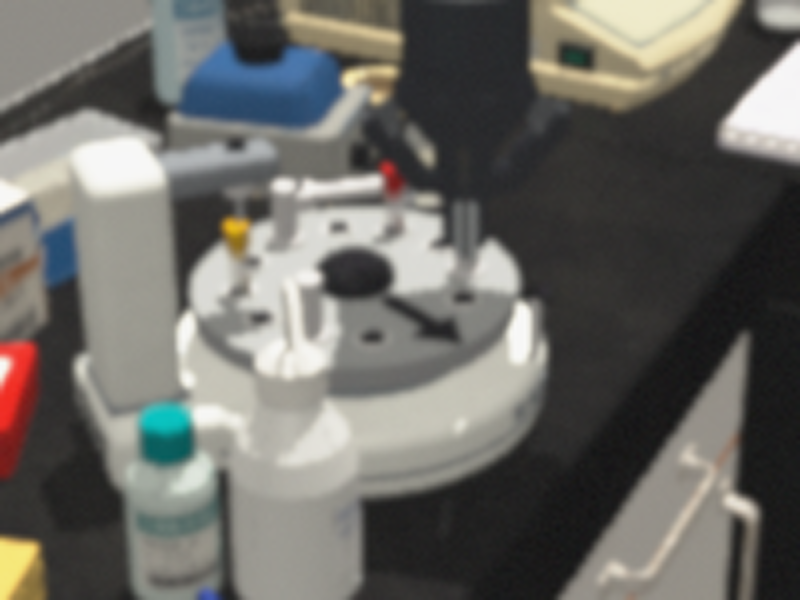

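Request:
{"api": "drive_tool", "payload": {
  "series": [
    [[0.05,-0.03,0.122],[-3.5,0,0]],
    [[0.05,-0.03,0.122],[-3.5,0,0]],
    [[0.04,-0.03,0.122],[-3.5,0,0]],
    [[0.04,-0.03,0.122],[-3.5,0,0]],
    [[0.02,-0.02,0.122],[-3.5,0,0]]
  ]
}}

```text
time: 7.35
eef_pos: [0.4828, 0.2808, 0.1189]
tcp_rot: [0.261, 0.655, -0.251, 0.663]
contact_force: [0.2, 2.1, -2.3]
opening: 0.002
```

```bash
python3 - <<'E'
from h import *
rel()
grab("top","t7",(190,120,390,260))
grab("scene","s7",(220,150,420,300))
E
```

```text
t 7.35 p [0.4828 0.2808 0.1189] r 0.0653 ang 226.9 zyaw -42.5 tilt [0.018 0.005] F [ 0.2  2.1 -2.3] q6 -0.49
```

View pics/t7.png

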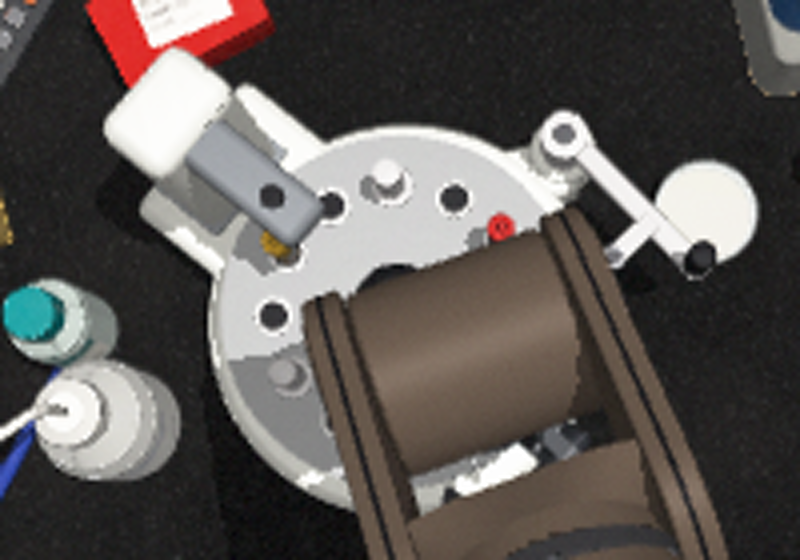

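View pics/s7.png

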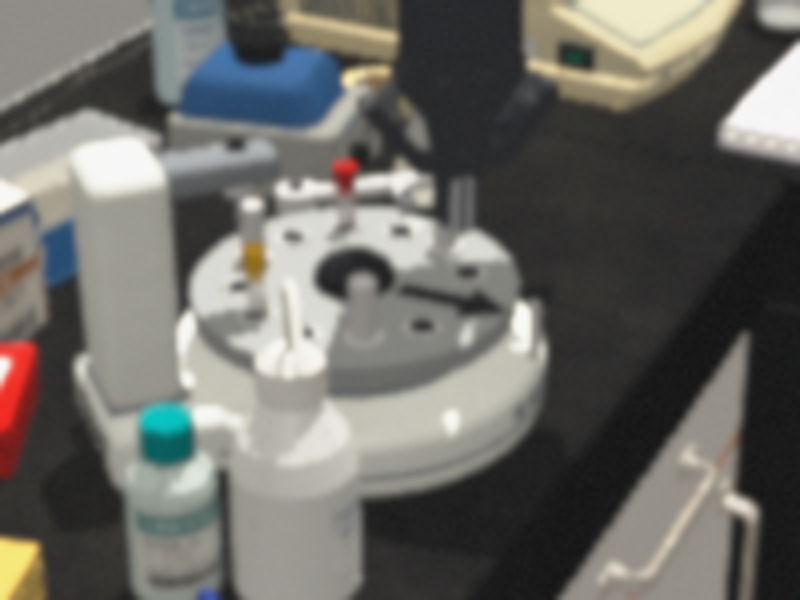

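```bash
python3 - <<'E'
from h import *
c=ctrl.read_camera("top")
fit(c,dict(s2=(388,172),ta=(501,226),s3=(290,374)))
E
```

```text
arrow yaw [182.1 183.6 185.4] mean 183.7
```

Request:
{"api": "drive_tool", "payload": {
  "series": [
    [[0.03,-0.01,0.11],[-4.5,0,0]],
    [[0.03,-0.01,0.1],[-4.5,0,0]],
    [[0,0,0],[0,0,0]]
  ]
}}

```text
time: 7.8
eef_pos: [0.4913, 0.2741, 0.1192]
tcp_rot: [0.21, 0.671, -0.199, 0.682]
contact_force: [1.0, 0.3, -1.1]
opening: -0.003
```

```bash
python3 - <<'E'
from h import *
rel()
grab("top","t8",(190,120,390,260))
E
```

```text
t 7.8 p [0.4913 0.2741 0.1192] r 0.0654 ang 236.3 zyaw -33.6 tilt [0.019 0.011] F [ 1.   0.3 -1.1] q6 -0.66
```

View pics/t8.png

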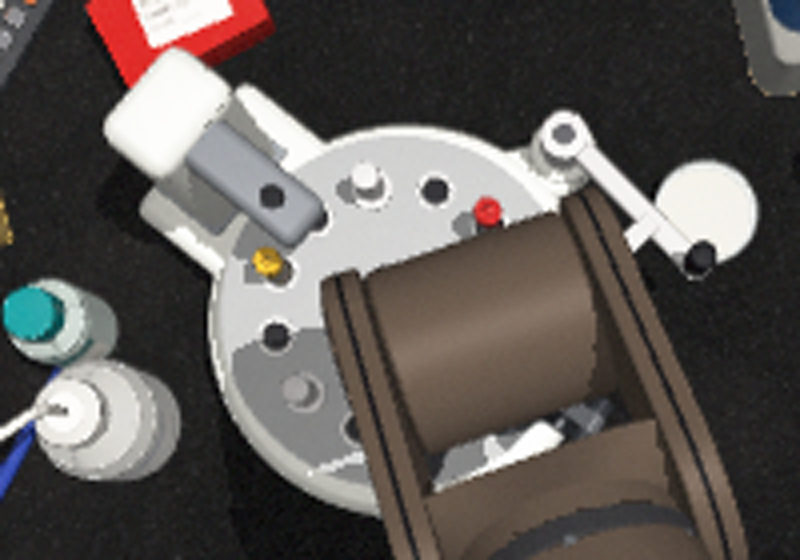

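```bash
python3 - <<'E'
from h import *
c=ctrl.read_camera("top")
fit(c,dict(s2=(366,173),ta=(487,211),s3=(302,387),tb=(267,261)))
E
```

```text
arrow yaw [191.7 192.7 193.6 192.3] mean 192.58
```

Request:
{"api": "drive_tool", "payload": {
  "series": [
    [[0.02,0,0.08],[-3.5,0,0]],
    [[0,0,0],[0,0,0]],
    [[0,0,-0.15],[0,0,0]],
    [[-0.7,0,0],[0,0,0]],
    [[-0.8,-0.2,0],[0,0,0]]
  ]
}}

```text
time: 8.4
eef_pos: [0.476, 0.2665, 0.1882]
tcp_rot: [0.189, 0.681, -0.185, 0.683]
contact_force: [0.5, -0.2, 0.6]
opening: 0.002
```

Request:
{"api": "drive_tool", "payload": {
  "series": [
    [[0,-0.8,0.2],[0,0,0]],
    [[0,-0.8,0.3],[0,0,0]],
    [[0,-0.8,0.3],[0,0,0]],
    [[0,0,0],[0,0,0]]
  ]
}}

```text
time: 8.8
eef_pos: [0.4501, 0.1421, 0.1949]
tcp_rot: [0.192, 0.675, -0.183, 0.688]
contact_force: [0.2, 0.6, 0.4]
opening: -0.002
```

```bash
python3 - <<'E'
from h import *
rel()
grab("top","t9",(190,120,390,260))
E
```

```text
t 8.8 p [0.4501 0.1421 0.1949] r 0.2018 ang 247.5 zyaw -30.8 tilt [0.017 0.014] F [0.2 0.6 0.4] q6 -0.95
```

View pics/t9.png

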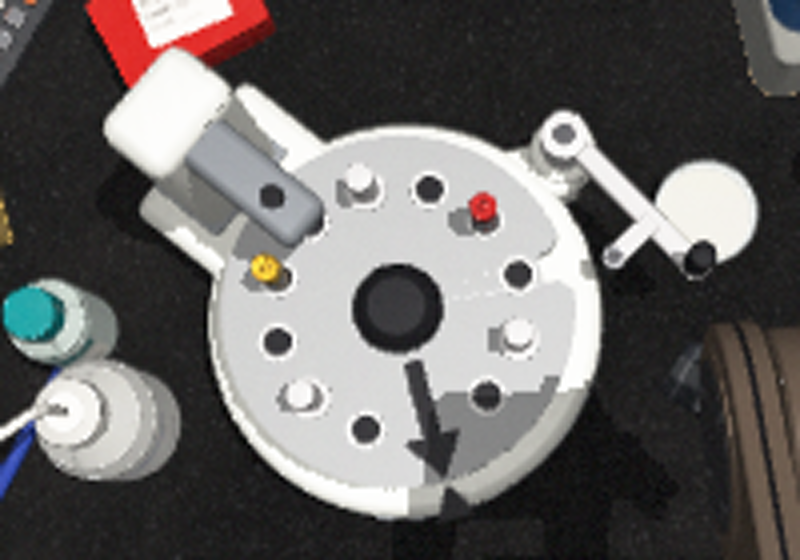

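```bash
python3 - <<'E'
from h import *
c=grab("top","t9b",(280,215,330,255),14)
fit(c,dict(s1=(519,331),s2=(361,175),ta=(482,206),s3=(303,392),tb=(265,267)))
E
```

```text
arrow yaw [195.9 194.  195.8 195.5 195.1] mean 195.28
```

View pics/t9b.png

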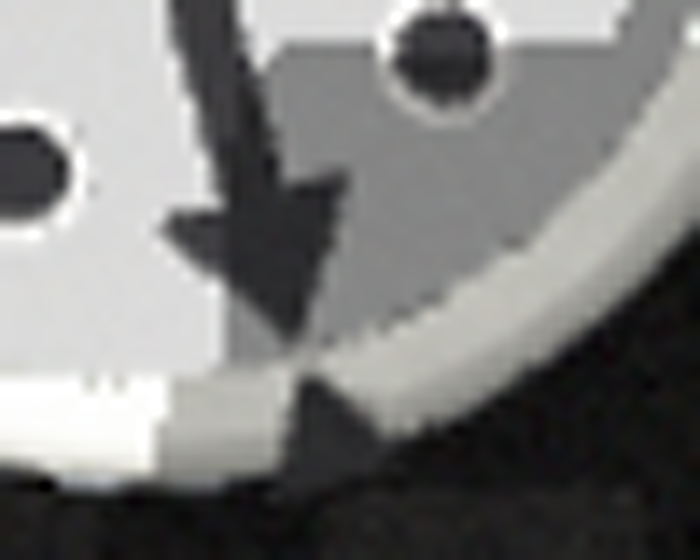

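```bash
python3 - <<'E'
from h import *
c=ctrl.read_camera("top")
def a(X,Y,z):
    p=on(c,*crop(X,Y,280,215,14),z)[:2]-H;return np.linalg.norm(p).round(4),np.degrees(np.arctan2(p[1],p[0]))%360
print("tip",a(298,348,.088),"mid",a(256,205,.088),"ptr",a(311,372,.088),"base",a(333,456,.088))
E
```

```text
tip (np.float64(0.0986), np.float64(195.2030516027324)) mid (np.float64(0.0751), np.float64(194.86864363353268)) ptr (np.float64(0.1028), np.float64(195.74844799239273)) base (np.float64(0.1164), np.float64(195.6101347104721))
```

```bash
python3 - <<'E'
from h import *
seq(.5665,.1436,.18,3,5.5)
E
```

```text
t 8.95 p [0.4512 0.1453 0.1953] r 0.1985 ang 247.4 zyaw -30.5 tilt [0.019 0.014] F [ 0.2 -0.  -0. ] q6 -0.95
[0.12, 0.38, 0.67]
[0.12, 0.44, 0.63]
[0.12, 0.5, 0.58]
```

Request:
{"api": "drive_tool", "payload": {
  "series": [
    [[0.12,0.38,0.67],[5.5,0,0]],
    [[0.12,0.44,0.63],[5.5,0,0]],
    [[0.12,0.5,0.58],[5.5,0,-1]],
    [[0,0,0],[0,0.5,0]]
  ]
}}

```text
time: 9.35
eef_pos: [0.569, 0.1494, 0.1769]
tcp_rot: [0.286, 0.648, -0.283, 0.647]
contact_force: [-1.3, 1.1, 0.6]
opening: 0.001
```

```bash
python3 - <<'E'
from h import *
to(.5665,.1436,.11)
E
```

```text
t 9.35 p [0.569  0.1494 0.1769] r 0.1838 ang 283.0 zyaw -47.4 tilt [ 0.003 -0.002] F [-1.3  1.1  0.6] q6 -0.66
units to target [ 1.337 -0.12   0.055]
```

Request:
{"api": "drive_tool", "payload": {
  "series": [
    [[0.3,-0.12,0.08],[0,0,0]],
    [[0.55,0,0],[0,0,0]],
    [[0.48,0,0],[0,0,0]],
    [[0,0,0],[0,0,0]]
  ]
}}

```text
time: 9.75
eef_pos: [0.5645, 0.1458, 0.1052]
tcp_rot: [0.283, 0.65, -0.281, 0.647]
contact_force: [0.2, -0.0, -0.0]
opening: 0.002
```

```bash
python3 - <<'E'
from h import *
to(.5665,.1436,.11)
grab("scene","s10",(220,150,420,300))
grab("top","t10",(190,120,390,260))
E
```

```text
t 9.75 p [0.5645 0.1458 0.1052] r 0.1864 ang 281.4 zyaw -47.0 tilt [ 0.001 -0.004] F [ 0.2 -0.  -0. ] q6 -0.68
units to target [-0.097 -0.     0.06 ]
```

View pics/s10.png

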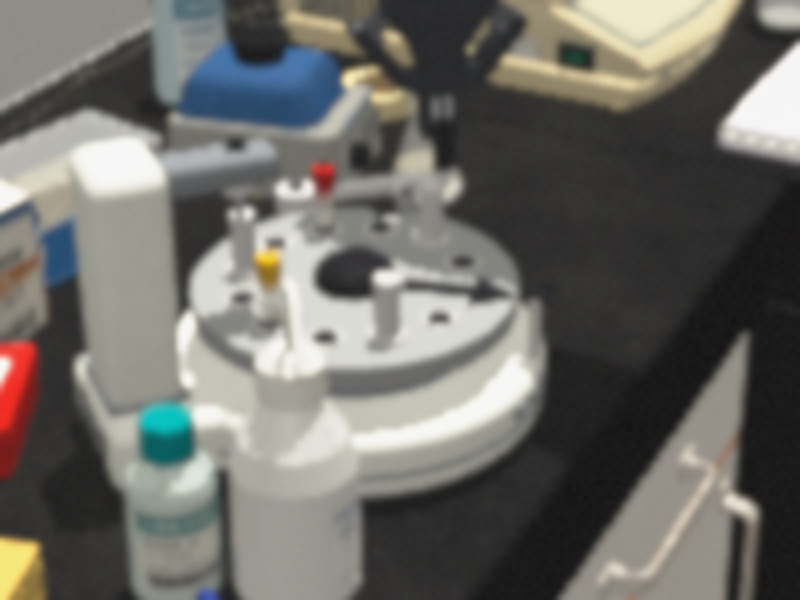

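View pics/t10.png

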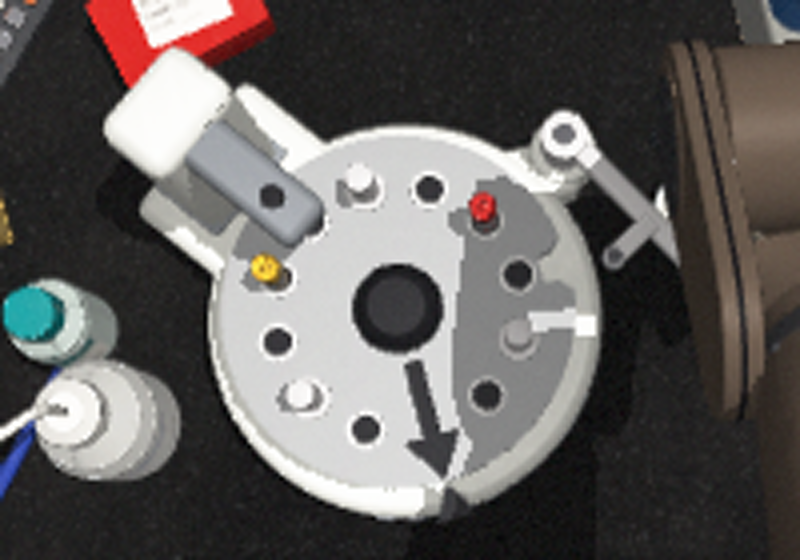

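Request:
{"api": "drive_tool", "payload": {
  "series": [
    [[-0.03,0.005,-0.147],[4,0,0]],
    [[-0.02,0.005,-0.147],[4,0,0]],
    [[0,0.005,-0.147],[4,0,0]],
    [[0,0,0],[0,0,0]]
  ]
}}

```text
time: 10.25
eef_pos: [0.5556, 0.1638, 0.1183]
tcp_rot: [0.353, 0.61, -0.346, 0.619]
contact_force: [-0.5, -0.4, 0.6]
opening: 0.002
```

```bash
cat >>h.py <<'E'
PV=np.array([.6268,.2338])
def lev():
    s,R=rel();d=s["eef_pos"][:2]-PV;r=np.linalg.norm(d);a=np.degrees(np.arctan2(d[1],d[0]))%360
    print("finger r",r.round(4),"ang",a.round(1),"lever est deg",round(a-196.8-np.degrees(2*np.arcsin(.0195/2/.105)),1),"ideal zyaw",a-90-180)
E
python3 - <<'E'
from h import *
lev()
E
```

```text
t 10.25 p [0.5556 0.1638 0.1183] r 0.1671 ang 279.7 zyaw -59.3 tilt [0.015 0.006] F [-0.5 -0.4  0.6] q6 -0.43
finger r 0.0998 ang 224.5 lever est deg 17.1 ideal zyaw -45.47044035878474
```

Request:
{"api": "drive_tool", "payload": {
  "series": [
    [[0.08,-0.04,-0.12],[3,0,-0.5]],
    [[0.06,-0.04,-0.12],[3,0,-0.3]],
    [[0.04,-0.03,-0.12],[3,0,0]],
    [[0,0,0],[0,0,0]]
  ]
}}

```text
time: 10.65
eef_pos: [0.5466, 0.1769, 0.1168]
tcp_rot: [0.398, 0.579, -0.394, 0.592]
contact_force: [0.3, 0.3, 0.6]
opening: -0.003
```

```bash
python3 - <<'E'
from h import *
lev()
grab("top","t11",(190,120,390,260))
grab("scene","s11",(220,150,420,300))
E
```

```text
t 10.65 p [0.5466 0.1769 0.1168] r 0.1528 ang 277.2 zyaw -68.1 tilt [0.015 0.011] F [0.3 0.3 0.6] q6 -0.24
finger r 0.0984 ang 215.4 lever est deg 7.9 ideal zyaw -54.64032355519376
```

View pics/t11.png

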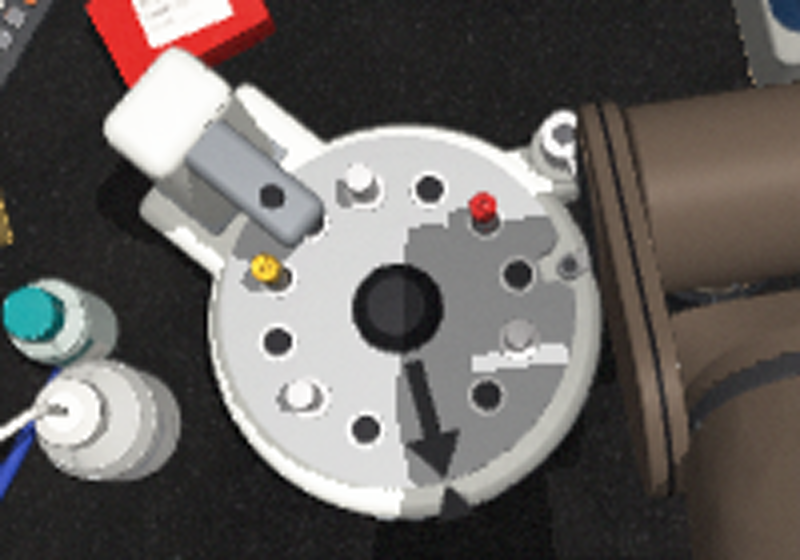

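View pics/s11.png

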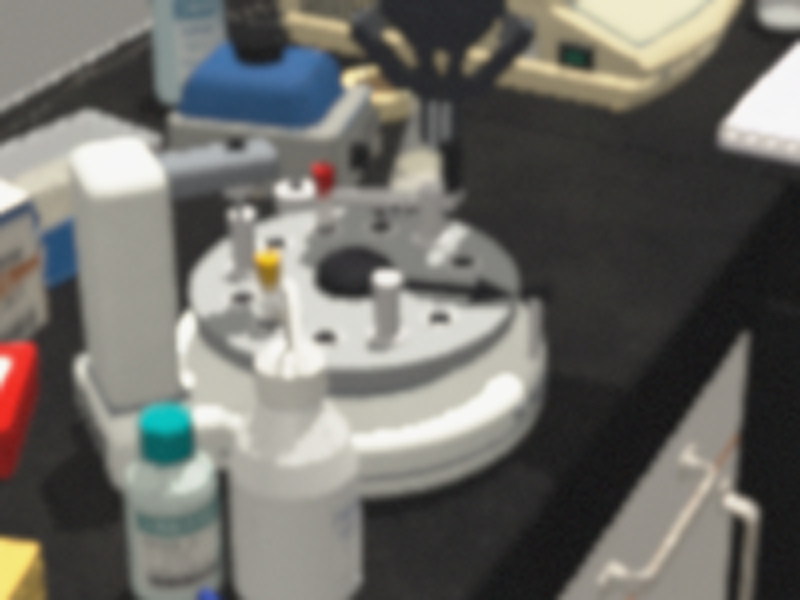

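Request:
{"api": "drive_tool", "payload": {
  "series": [
    [[0.06,-0.02,-0.08],[1.5,0,-0.5]],
    [[0.06,-0.02,-0.08],[1.5,0,-0.4]],
    [[0.04,-0.02,-0.08],[1.5,0,0]],
    [[0,0,0],[0,0,0]]
  ]
}}

```text
time: 11.15
eef_pos: [0.5435, 0.1856, 0.1124]
tcp_rot: [0.417, 0.565, -0.419, 0.576]
contact_force: [-0.3, -0.0, -0.6]
opening: 0.0
```

```bash
python3 - <<'E'
from h import *
lev()
grab("top","t12",(300,160,350,200),14)
E
```

```text
t 11.15 p [0.5435 0.1856 0.1124] r 0.1438 ang 276.4 zyaw -72.5 tilt [0.008 0.014] F [-0.3 -0.  -0.6] q6 -0.14
finger r 0.0962 ang 210.1 lever est deg 2.6 ideal zyaw -59.931681716689155
```

View pics/t12.png

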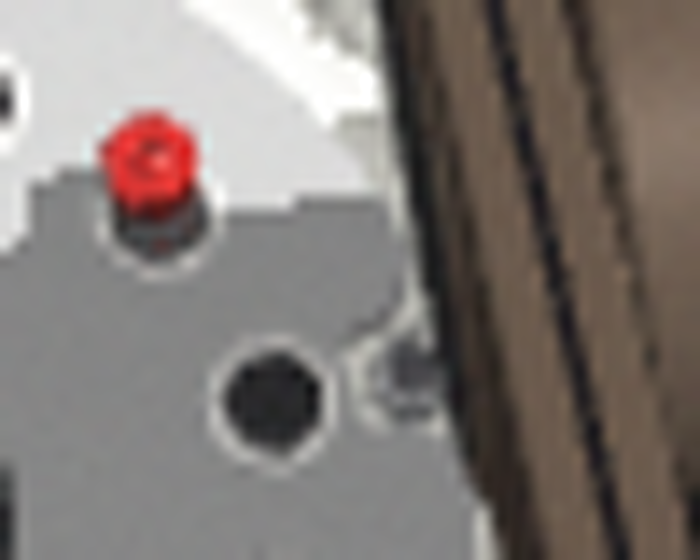

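Request:
{"api": "drive_tool", "payload": {
  "series": [
    [[0,-0.16,0.0],[0,0,0]],
    [[0,-0.06,-0.06],[0,0,0]],
    [[0,-0.02,-0.06],[0,0,0]],
    [[0,0,0],[0,0,0]]
  ]
}}

```text
time: 11.6
eef_pos: [0.5309, 0.1863, 0.1133]
tcp_rot: [0.417, 0.564, -0.417, 0.578]
contact_force: [1.3, -1.0, -2.2]
opening: -0.004
```

```bash
python3 - <<'E'
from h import *
lev()
E
```

```text
t 11.6 p [0.5309 0.1863 0.1133] r 0.1422 ang 271.4 zyaw -72.4 tilt [0.012 0.016] F [ 1.3 -1.  -2.2] q6 -0.14
finger r 0.1071 ang 206.3 lever est deg -1.1 ideal zyaw -63.65961505732699
```

Request:
{"api": "drive_tool", "payload": {
  "series": [
    [[0,0,-0.06],[0,0,0]],
    [[0,0,-0.06],[0,0,0]]
  ]
}}

```text
time: 11.8
eef_pos: [0.5308, 0.1869, 0.1134]
tcp_rot: [0.413, 0.561, -0.419, 0.582]
contact_force: [4.2, -12.8, -0.0]
opening: 0.001
```

```bash
python3 - <<'E'
from h import *
lev()
E
```

```text
t 11.8 p [0.5308 0.1869 0.1134] r 0.1416 ang 271.3 zyaw -72.1 tilt [0.011 0.03 ] F [  4.2 -12.8  -0. ] q6 -0.12
finger r 0.1069 ang 206.0 lever est deg -1.4 ideal zyaw -63.965706255726445
```

Request:
{"api": "drive_tool", "payload": {
  "series": [
    [[0,0,0.2],[0,0,0]],
    [[0,0,0.2],[0,0,0]],
    [[-0.7,0,0],[0,0,0]],
    [[-0.8,0,0.2],[0,0,0]],
    [[-0.5,-0.3,0.8],[0,0,0]]
  ]
}}

```text
time: 12.3
eef_pos: [0.5323, 0.1186, 0.2115]
tcp_rot: [0.41, 0.567, -0.42, 0.577]
contact_force: [1.1, -0.4, 0.2]
opening: -0.0
```

Request:
{"api": "drive_tool", "payload": {
  "series": [
    [[0,0,0.9],[0,0,0]],
    [[0,0,0.9],[0,0,0]],
    [[0,0,0.5],[0,0,0]],
    [[0,0,0],[0,0,0]]
  ]
}}

```text
time: 12.7
eef_pos: [0.5712, 0.003, 0.2215]
tcp_rot: [0.414, 0.564, -0.418, 0.58]
contact_force: [0.3, 0.9, -0.0]
opening: -0.002
```

```bash
python3 - <<'E'
from h import *
lev()
c=grab("top","t13",(190,120,390,260))
grab("scene","s13",(220,150,420,300))
E
```

```text
t 12.7 p [0.5712 0.003  0.2215] r 0.3284 ang 277.6 zyaw -72.0 tilt [0.008 0.02 ] F [ 0.3  0.9 -0. ] q6 -0.47
finger r 0.2374 ang 256.5 lever est deg 49.0 ideal zyaw -13.538877555658075
```

View pics/t13.png

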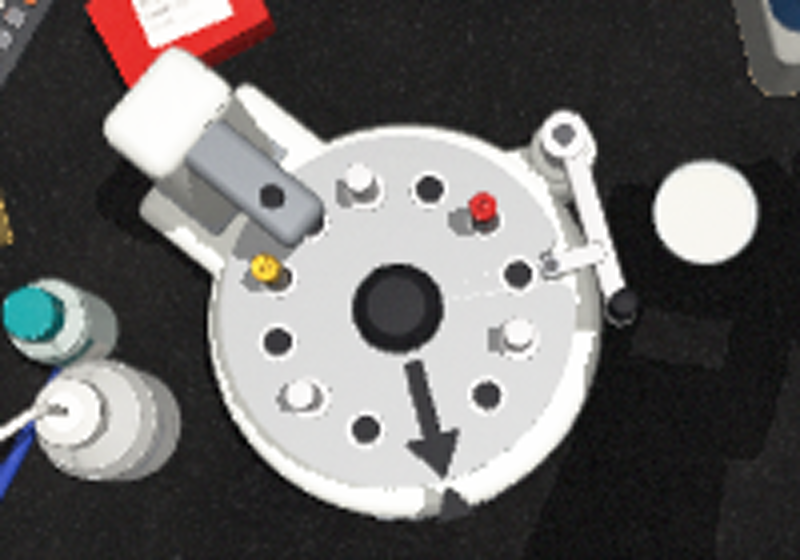

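View pics/s13.png

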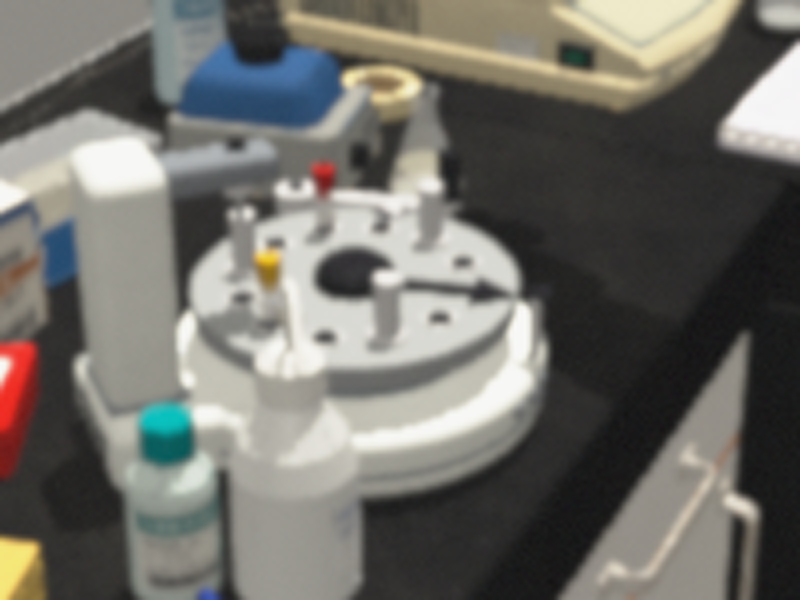

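```bash
python3 - <<'E'
from h import *
c=ctrl.read_camera("top")
h=on(c,*crop(622,301),.121)[:2];d=h-PV;print(h,np.linalg.norm(d),"lever deg",np.degrees(np.arctan2(d[1],d[0]))%360-196.8)
fit(c,dict(s1=(519,331),s2=(361,175),ta=(482,206),s3=(303,392),tb=(265,267)))
r=on(c,*crop(550,263),.088)[:2];print("roller r from H",np.linalg.norm(r-H))
a=cv2.imread("pics/top0.png").astype(int);b=c["img"][:,:,::-1].astype(int)
m=(abs(a-b).max(2)>60).astype(np.uint8);n,l,st,_=cv2.connectedComponentsWithStats(m)
print([tuple(x) for x in st[1:] if x[4]>12])
print(ctrl.get_state()["dq"].round(3))
E
```

```text
[0.52655918 0.20518447] 0.10424524219799866 lever deg -0.8676589621579751
arrow yaw [195.9 194.  195.8 195.5 195.1] mean 195.28
roller r from H 0.08903208533971502
[(np.int32(483), np.int32(93), np.int32(8), np.int32(43), np.int32(60)), (np.int32(501), np.int32(98), np.int32(5), np.int32(4), np.int32(15)), (np.int32(478), np.int32(99), np.int32(161), np.int32(301), np.int32(29581)), (np.int32(449), np.int32(105), np.int32(25), np.int32(24), np.int32(186)), (np.int32(491), np.int32(111), np.int32(3), np.int32(28), np.int32(36)), (np.int32(493), np.int32(141), np.int32(3), np.int32(24), np.int32(25)), (np.int32(327), np.int32(157), np.int32(42), np.int32(64), np.int32(638)), (np.int32(268), np.int32(163), np.int32(14), np.int32(16), np.int32(58)), (np.int32(283), np.int32(165), np.int32(6), np.int32(5), np.int32(20)), (np.int32(294), np.int32(164), np.int32(24), np.int32(18), np.int32(199)), (np.int32(496), np.int32(165), np.int32(3), np.int32(15), np.int32(17)), (np.int32(492), np.int32(167), np.int32(4), np.int32(28), np.int32(61)), (np.int32(483), np.int32(168), np.int32(8), np.int3
[... 531 characters left out ...]
9)), (np.int32(256), np.int32(213), np.int32(14), np.int32(10), np.int32(49)), (np.int32(305), np.int32(215), np.int32(10), np.int32(11), np.int32(61)), (np.int32(7), np.int32(332), np.int32(133), np.int32(68), np.int32(5435)), (np.int32(0), np.int32(342), np.int32(9), np.int32(28), np.int32(207)), (np.int32(0), np.int32(368), np.int32(7), np.int32(13), np.int32(54)), (np.int32(6), np.int32(382), np.int32(18), np.int32(18), np.int32(143)), (np.int32(0), np.int32(385), np.int32(5), np.int32(8), np.int32(20)), (np.int32(5), np.int32(394), np.int32(6), np.int32(6), np.int32(20)), (np.int32(367), np.int32(398), np.int32(16), np.int32(2), np.int32(24))]
[ 0.025 -0.004  0.009 -0.005 -0.002 -0.001]
```

```bash
python3 -c "
from plant import ctrl
print(ctrl.sign_off())"
```

```text
the job is handed in; nothing more can be done
None
```

The carousel is aligned and locked, and I handed the job in at about 13 s on the robot's clock. I turned it about 130° anticlockwise, pushing first stud 2 and then stud 1. I then swung the lever in by its handle and moved the hand well clear.

**Arrow:** before locking, it lay within about 0.6° of the pointer (195.1° against 195.7°, resolution about 1°). The stud and tube fit reads 195.3°, the same before and after locking.

**Lever:** the handle stopped moving at about 13 N. The pictures after release put it at −0.9°, which is home within the measuring error. The roller sits in the notch about 89 mm from the axis.

**Surroundings:** comparing the top-camera pictures from before and after, the only changes are the carousel, the lever, and the arm with its shadow. The bottles, flask, petri dish and tower show no movement. The wrist force stayed below about 14 N in every reading I took.

One disagreement: early estimates of the sampler's yaw ranged from 14.3° to 17.4°, the lowest from a rough tower reading. I used the close-up of the arrow and pointer instead (15.7°), and the lever going fully home agrees with it.

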